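# Set out and start the lamp burn-in

## Robot

A 6-joint arm with a two-finger parallel gripper is mounted at the origin on the work surface. World frame = base frame: x ahead of the robot, y to its left, z up, the work surface at z = 0. Lengths are in m, angles in rad, forces in N, time in s.
With the tool pointing down it reaches from about 0.225 to 0.725 m from the base axis. Payload 3.1 kg.
Tool frame: the origin (TCP) lies midway between the tips of the shut fingers; the grasp point (between the pads) lies 19 mm behind it (tcp_to_grasp is the distance from the TCP to the grasp point, in m); z points along the fingers, y is the line along which they close (so a half turn about z gives the same grasp; the last joint's range is limited). The gripper opens to 85 mm and grips with 20 to 120 N. Pads are 22 mm wide; open, the fingers measure 114 mm over their backs; the gripper's body (76 mm by 85 mm) begins 54 mm behind the grasp point. The pads swing forward as they close: fully open they stand 13 mm farther back than shut.
Start: joints at [0.999, 0.048, 0.099, 1.622, 0, 1.443], TCP at [0.225, 0.474, 0.231] pointing down, gripper open.
Joint ranges: [-2.91, 2.91], [-0.99, 1.94], [-1.21, 1.42], [-2.12, 2.29], [-1.49, 1.47], [-3.14, 3.14]. Speed limits (rad/s): [2.79, 2.79, 3.14, 3.14, 3.14, 3.14].

## Interface

Orientations are given as a 3x3 rotation matrix whose columns are the frame's x, y, z axes.
In Python, from plant import goto, movel, move_joints, command_gripper, wait, inverse_kinematics, observe, read_camera, camera_info, IKError, sign_off, cut_out, tcp_to_grasp gives the robot as it stands. Calls block until the motion is done:
- goto(position, orientation): joint-space move of the TCP to a pose.
- movel(position, orientation=None, speed=0.15): straight line of the TCP; orientation=None keeps the orientation; speed is the mean speed in m/s.
- move_joints(angles): joint-space move.
- command_gripper(opening, effort=None): finger opening in m; effort is the grip in N (None keeps the last); returns when the fingers have stopped.
- wait(seconds).
- inverse_kinematics(position, orientation): joint angles nearest the present ones, or None.
- observe(): the state.
- read_camera(name): name is "scene" or "top"; returns the picture (480x640x3 uint8, red, green, blue); there is no depth.
- camera_info(name): a dict with "mtx" (3x3 intrinsics, pixels), "cam_to_world" (4x4, takes a point from camera to world coordinates). Camera axes: x right, y down, z forward; pixel columns grow to the right and rows downward; lengths in m; the calibration is good to about 2 mm. A picture is of the moment at which its call begins. camera_info takes no time and is no camera call.
A pose or a line that the arm cannot do raises IKError and nothing moves.
- sign_off(): hands the job in; it is judged then, once.
Trained networks look in the newest picture that a camera, given by its name, has taken for a name from the list of things; names that differ only in an ending like _2 or _b are one class to them, and where a whole thing is asked for, a point or a joint stands for the part that bears it (a point fixed in the world has none). Each returns a list of dicts, best first, with "conf" (0 to 1); they miss things now and then, are a little off and sometimes report something else, mostly with a low value. They report only what shows in the picture. A call takes as long as a camera call. They do not tell look-alikes from the thing itself.
- cut_out(camera, query): "mask" (480x640 bool, what is visible of it) and "centre" ([column, row] in pixels, amid what is visible of it).
The state is a dict: "t": time; "joint_positions": joint angles; "dq": joint speeds; "tau": joint torques, N m; "tool_pos": TCP position; "eef_rot": TCP orientation; "force": force on the tool from outside, world axes, zero at the start; "wrist_torque": the same for the moment, N m; "finger_gap": finger opening in m; "gripper_force": force on a finger pad.
Only numpy, scipy, OpenCV 4.12 (cv2) and the standard library are available. Lean on these libraries where they do the work, as an engineer would, in place of code of your own. Each camera call takes 0.05 s, during which the arm holds its last target. There are 200 camera calls.

## Task

Slide the finished round lamp off the grey cloth into the taped circle, and slide every waiting lamp into a taped rectangle of its own size, all flat across the bench without lifting or tipping; each must sit inside its tape, square with it. Press the white dome of each rectangular lamp until it clicks down and stays on. When all lamps are in place and on, press the lid of the black tester case shut until it snaps home. Leave the screwdriver, the multimeter and the tape reel alone; if a lamp gets knocked off its mark, slide it back.

Things in the scene. Friction and masses are not known exactly. Their poses are not given: they have to be found in the camera images.
- L1_mid (a point): centre, half-way up (15 mm above its underside), of a large lamp: a flat loose box with yellow plastic sides and an aluminium top, 92 mm long (its x) x 62 mm wide (its y) x 30 mm high, about 320 g, with a white dome on top. Its base is not screwed on: it must stay flat on the bench. May be absent.
- L1_top (a point): top of that lamp's white dome (50 mm across, 48 mm above the bench when up), which lies on the lamp's long centre line 14 mm from its middle towards its +x; moves with the dome
- L1_dome (a joint): travel of that lamp's dome switch in m: 0 up (off), 0.008 pressed fully down (on). It resists with about 2 N rising to a peak near 6 N at 1.5 to 2 mm, gives way past the middle (4 mm) and snaps down and stays down; it cannot be put off again from above.
- L2_mid (a point): centre, half-way up (15 mm above its underside), of a large lamp: a flat loose box with yellow plastic sides and an aluminium top, 92 mm long (its x) x 62 mm wide (its y) x 30 mm high, about 320 g, with a white dome on top. Its base is not screwed on: it must stay flat on the bench. May be absent.
- L2_top (a point): top of that lamp's white dome (50 mm across, 48 mm above the bench when up), which lies on the lamp's long centre line 14 mm from its middle towards its +x; moves with the dome
- L2_dome (a joint): travel of that lamp's dome switch in m: 0 up (off), 0.008 pressed fully down (on). It resists with about 2 N rising to a peak near 6 N at 1.5 to 2 mm, gives way past the middle (4 mm) and snaps down and stays down; it cannot be put off again from above.
- S1_mid (a point): centre, half-way up (15 mm above its underside), of a small lamp: a flat loose box with yellow plastic sides and an aluminium top, 70 mm long (its x) x 50 mm wide (its y) x 30 mm high, about 240 g, with a white dome on top. Its base is not screwed on: it must stay flat on the bench. May be absent.
- S1_top (a point): top of that lamp's white dome (38 mm across, 48 mm above the bench when up), which lies on the lamp's long centre line 9 mm from its middle towards its +x; moves with the dome
- S1_dome (a joint): travel of that lamp's dome switch in m: 0 up (off), 0.008 pressed fully down (on). It resists with about 2 N rising to a peak near 6 N at 1.5 to 2 mm, gives way past the middle (4 mm) and snaps down and stays down; it cannot be put off again from above.
- S2_mid (a point): centre, half-way up (15 mm above its underside), of a small lamp: a flat loose box with yellow plastic sides and an aluminium top, 70 mm long (its x) x 50 mm wide (its y) x 30 mm high, about 240 g, with a white dome on top. Its base is not screwed on: it must stay flat on the bench. May be absent.
- S2_top (a point): top of that lamp's white dome (38 mm across, 48 mm above the bench when up), which lies on the lamp's long centre line 9 mm from its middle towards its +x; moves with the dome
- S2_dome (a joint): travel of that lamp's dome switch in m: 0 up (off), 0.008 pressed fully down (on). It resists with about 2 N rising to a peak near 6 N at 1.5 to 2 mm, gives way past the middle (4 mm) and snaps down and stays down; it cannot be put off again from above.
- markL1: a rectangle of pale tape flat on the grey cloth beyond the lamps, for any large lamp: 112 x 82 mm inside the 5 mm wide tape (10 mm round the lamp), less than 2 mm high and no obstacle; origin at its centre on the bench, x along its long side. The four tape rectangles stand in one row, about 0.2 m farther from the robot than the row of waiting lamps, with the bare lane between the rows
- markL2: a rectangle of pale tape flat on the grey cloth beyond the lamps, for any large lamp: 112 x 82 mm inside the 5 mm wide tape (10 mm round the lamp), less than 2 mm high and no obstacle; origin at its centre on the bench, x along its long side. The four tape rectangles stand in one row, about 0.2 m farther from the robot than the row of waiting lamps, with the bare lane between the rows
- markS1: a rectangle of pale tape flat on the grey cloth beyond the lamps, for any small lamp: 90 x 70 mm inside the 5 mm wide tape (10 mm round the lamp), less than 2 mm high and no obstacle; origin at its centre on the bench, x along its long side. The four tape rectangles stand in one row, about 0.2 m farther from the robot than the row of waiting lamps, with the bare lane between the rows
- markS2: a rectangle of pale tape flat on the grey cloth beyond the lamps, for any small lamp: 90 x 70 mm inside the 5 mm wide tape (10 mm round the lamp), less than 2 mm high and no obstacle; origin at its centre on the bench, x along its long side. The four tape rectangles stand in one row, about 0.2 m farther from the robot than the row of waiting lamps, with the bare lane between the rows
- R_mid (a point): centre, half-way up, of the finished round lamp: a loose yellow disc with an aluminium top, 64 mm across, 30 mm high, with a fixed low white disc on top (total 40 mm), about 220 g; it starts somewhere on the grey cloth, in the way of the tape rectangles. It has no switch to press. Must stay flat on the bench
- markR: a circle of pale tape flat on the bench at the left end of the lane, 84 mm across inside the tape (10 mm round the lamp): where the round lamp goes; less than 2 mm high, no obstacle; origin at its centre on the bench
- tester_hinge (a point): middle of the hinge line of the black tester case (fixed, 130 mm deep x 170 mm wide x 70 mm high); z up, x points from the case's front to its hinge side, y along the hinge. 70 mm above the bench. The lid, 125 mm deep, 170 mm wide, 10 mm thick, reaches from here to the front (-x)
- lid_press (a point): point on the lid's outer (upper) face, 100 mm from the hinge line, mid-width, 25 mm from the front edge: where to press. Moves with the lid; shut, it lies 80 mm above the bench; open, the outer face looks up and away from the front
- lid (a joint): lid angle in rad: 0 as it stands open (57 degrees up from level), 1.0 fully shut. An over-centre spring pushes it back open until about 0.75, with up to about 5 N at the press point, then snaps it shut and holds it
- driver: bystander: a screwdriver lying on the bench at the far left; leave it where it is
- meter: bystander: a black hand multimeter, 140 x 70 x 34 mm, near the tester; origin under its centre; leave it where it is
- reel: bystander: a reel of tape lying flat, 96 mm across, 24 mm high, to the left of the waiting lamps; origin under its centre; leave it where it is
Things that resemble listed ones, but are neither listed nor needed, are in the scene too. What is shaped like the part that bears L2_mid but blue or pink is not meant.

How it is judged:
On the way, in this order (a step that is already met when the one before it is completed fails the run):
1. the round lamp lies in the circle, every other lamp in a rectangle of its size and switched on (((horizontal distance between L1_mid and markL1 below 0.015 m and angle between the x axis of L1_mid and the x axis of markL1, either way round below 0.15 rad) or (horizontal distance between L1_mid and markL2 below 0.015 m and angle between the x axis of L1_mid and the x axis of markL2, either way round below 0.15 rad)) and value of joint each of L1_dome, L2_dome, S1_dome, S2_dome above 0.0065 m and angle between each of L1_mid, L2_mid, S1_mid, S2_mid, R_mid's own z axis and vertical below 0.08 rad and ((horizontal distance between L2_mid and markL1 below 0.015 m and angle between the x axis of L2_mid and the x axis of markL1, either way round below 0.15 rad) or (horizontal distance between L2_mid and markL2 below 0.015 m and angle between the x axis of L2_mid and the x axis of markL2, either way round below 0.15 rad)) and ((horizontal distance between S1_mid and markS1 below 0.015 m and angle between the x axis of S1_mid and the x axis of markS1, either way round below 0.15 rad) or (horizontal distance between S1_mid and markS2 below 0.015 m and angle between the x axis of S1_mid and the x axis of markS2, either way round below 0.15 rad)) and ((horizontal distance between S2_mid and markS1 below 0.015 m and angle between the x axis of S2_mid and the x axis of markS1, either way round below 0.15 rad) or (horizontal distance between S2_mid and markS2 below 0.015 m and angle between the x axis of S2_mid and the x axis of markS2, either way round below 0.15 rad)) and horizontal distance between R_mid and markR below 0.015 m), for 0.2 s.
2. the tester lid is shut (value of joint lid above 0.95 rad), for 0.2 s.
At the end, for the whole second after the job is handed in: Every lamp present rests flat, centre within 15 mm and long side within 0.15 rad of those of a tape rectangle of its size, dome at least 6.5 mm down; the round lamp within 15 mm of the circle's centre; after that the tester lid was pressed shut (above 0.95 rad) and is still shut (all of step 1 and value of joint lid above 0.95 rad and linear speed of each of L1, L2, S1, S2, R below 0.02 m/s); the robot touches nothing.
It fails at once if a lamp is lifted more than 12 mm off the bench or tipped (height (world z) of any of L1_mid, L2_mid, S1_mid, S2_mid, R_mid above 0.027 m or angle between any of L1_mid, L2_mid, S1_mid, S2_mid, R_mid's own z axis and vertical above 0.35 rad).
It fails at once if a bystander is moved by more than 30 mm (distance of any of driver, meter, reel from where it was at the start of the episode above 0.03 m).
Of L1, L2, S1, S2 only 3 to 4 are there at a start; the rules pass over those that are not, and their reading is None.
At some moment in a run one of L1, L2, S1, S2 may be knocked a few centimetres aside while the robot is not near it.
Once in a run the grip may slacken for a moment while it holds something.
It also fails if it takes over 210 s, if anything falls off the work surface, if the arm or the gripper's body presses on something with over 40 N, if the wrist force passes 120 N, or if a joint passes its speed limit or range.

## Working session

There is one attempt and no reset: what is moved stays moved. The work goes in short steps, each a Python script; the robot and the scene stay as the last script left them, time stands still between calls to the robot, and variables do not carry over. Pictures are saved under pics/ and viewed, at most 14 in all, crops included, and the job is handed in when it is done.

```bash
ls; mkdir -p pics; python3 - <<'E'
from plant import *
import cv2,numpy as np
for n in("scene","top"):
    im=read_camera(n); cv2.imwrite(f"pics/{n}0.png",im[:,:,::-1])
    c=camera_info(n); print(n,np.round(c["mtx"],1).tolist(),np.round(c["cam_to_world"],3).tolist())
print(observe()["t"],tcp_to_grasp)
E
```

```text
pics
scene [[529.0, 0.0, 312.3], [0.0, 529.0, 232.1], [0.0, 0.0, 1.0]] [[-0.786, 0.388, -0.481, 1.124], [0.617, 0.464, -0.635, 0.835], [-0.023, -0.796, -0.605, 0.934], [0.0, 0.0, 0.0, 1.0]]
top [[497.3, 0.0, 324.2], [0.0, 497.3, 236.8], [0.0, 0.0, 1.0]] [[0.062, -0.972, 0.227, 0.214], [-0.998, -0.06, 0.016, -0.023], [-0.002, -0.228, -0.974, 1.328], [0.0, 0.0, 0.0, 1.0]]
0.1 0.0187
```

View pics/top0.png

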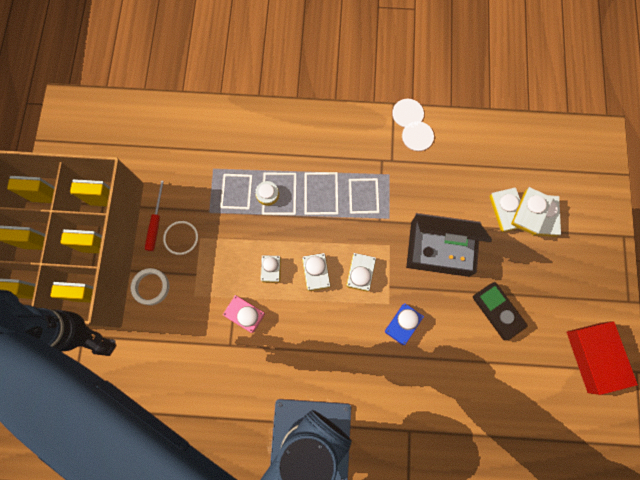

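View pics/scene0.png

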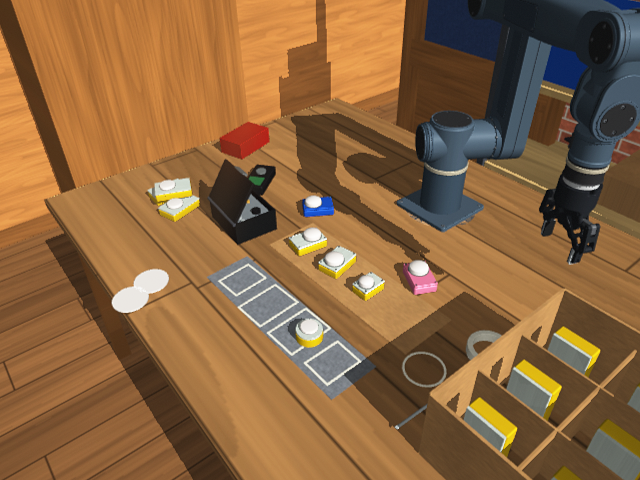

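The top view shows the round lamp at (266,191) on rectangle 2 and three lamps waiting: a small one at (270,268) and two large at (316,272) and (362,273). The rectangles are at x≈237, 279, 321 and 364, row 193. The tape circle is at (181,238), the reel at (149,286), the screwdriver at (153,230) and the tester at (445,245), opening toward the left or front. The blue and pink lamps are decoys.

```bash
cat > h.py <<'E'
from plant import *
import numpy as np, cv2
from scipy.optimize import minimize
CI={n:camera_info(n) for n in("scene","top")}
def proj(n,P):
    T=np.linalg.inv(CI[n]["cam_to_world"]); P=np.atleast_2d(P)@T[:3,:3].T+T[:3,3]
    p=P@np.array(CI[n]["mtx"]).T; return p[:,:2]/p[:,2:]
def ray(n,px,z):
    T=np.array(CI[n]["cam_to_world"]); px=np.atleast_2d(px).astype(float)
    d=np.c_[px,np.ones(len(px))]@np.linalg.inv(CI[n]["mtx"]).T@T[:3,:3].T
    return (T[:3,3]+d*((z-T[2,3])/d[:,2:]))[:,:2]
th=np.linspace(0,2*np.pi,24,endpoint=False); C,S=np.cos(th),np.sin(th)
def circ(r,z,cx=0): return np.c_[cx+r*C,r*S,0*C+z]
def model(kind,up=True):
    if kind=='R': return [np.r_[circ(.032,0),circ(.032,.03)]]
    L,W,r,c=(.092,.062,.025,.014) if kind=='L' else (.070,.050,.019,.009)
    b=np.array([[a*L/2,e*W/2,z] for a in(-1,1) for e in(-1,1) for z in(0,.03)])
    h=.048 if up else .040
    return [b,np.r_[circ(r,.03,c),circ(r,h-.009,c),circ(r*.75,h-.003,c),circ(r*.3,h,c)]]
def render(n,parts,q):
    R=np.array([[np.cos(q[2]),-np.sin(q[2]),0],[np.sin(q[2]),np.cos(q[2]),0],[0,0,1]])
    K=4; m=np.zeros((480*K,640*K),np.uint8)
    for p in parts:
        u=proj(n,p@R.T+[q[0],q[1],0]); u=((u+.5)*K*16).astype(np.int32)
        cv2.fillConvexPoly(m,cv2.convexHull(u),255,shift=4)
    return cv2.resize(m,(640,480),interpolation=cv2.INTER_AREA)/255.
def fit(masks,kind,xy,up=True,yaws=(0,np.pi)):
    best=None; parts=model(kind,up)
    for y0 in (yaws if kind!='R' else (0,)):
        f=lambda q:sum(1-np.minimum(a:=render(n,parts,q),m).sum()/np.maximum(a,m).sum() for n,m in masks.items())/len(masks)
        r=minimize(f,[*xy,y0],method='Nelder-Mead',options=dict(initial_simplex=[[xy[0],xy[1],y0],[xy[0]+.015,xy[1],y0],[xy[0],xy[1]+.015,y0],[xy[0],xy[1],y0+.2]],xatol=3e-4,fatol=1e-4))
        if best is None or r.fun<best.fun: best=r
    return best.x,1-best.fun
def find(cam,q,z=.02):
    return [(d["conf"],ray(cam,[d["centre"]],z)[0],d["mask"]) for d in cut_out(cam,q)]
def shoot(name=None):
    for n in CI:
        im=read_camera(n)
        if name: cv2.imwrite(f"pics/{n}{name}.png",im[:,:,::-1])
def lamp(kind,q,xy,up=True,tol=.05,cams=("top","scene")):
    """fit the lamp near xy from fresh pictures (call shoot first)"""
    ms={}
    for n in cams:
        c=[f for f in find(n,q) if np.hypot(*(f[1]-xy))<tol]
        if c: ms[n]=min(c,key=lambda f:np.hypot(*(f[1]-xy)))[2].astype(float)
    return fit(ms,kind,xy,up)+(list(ms),) if ms else None
E
python3 - <<'E'
from h import *
shoot()
seen={}
for q in("L2_mid","S2_mid","R_mid","markL2","markS2","markR","reel","driver","meter","tester_hinge","lid_press"):
    for n in CI:
        z=0 if 'mark' in q else .02
        for c,p,m in find(n,q,z):
            ex=''
            if 'mark' in q:
                pts=ray(n,np.argwhere(m)[:,::-1],0)
                if len(pts)>5:
                    r=cv2.minAreaRect((pts*1000).astype(np.float32)); ex=np.round(r[0]).tolist(),np.round(r[1]).tolist(),round(r[2],1)
            if c>.25: print(q,n,round(c,2),np.round(p,3),m.sum(),ex)
E
```

```text
L2_mid scene 0.94 [ 0.297 -0.221] 631 
L2_mid scene 0.9 [0.432 0.021] 708 
L2_mid scene 0.86 [0.309 0.206] 839 
L2_mid top 0.93 [0.428 0.013] 766 
L2_mid top 0.89 [0.312 0.194] 855 
L2_mid top 0.58 [ 0.3   -0.229] 933 
S2_mid scene 0.88 [0.432 0.141] 599 
S2_mid scene 0.51 [ 0.464 -0.466] 1562 
S2_mid top 0.81 [0.434 0.141] 515 
R_mid scene 0.83 [0.632 0.166] 616 
R_mid top 0.63 [0.629 0.162] 402 
markL2 scene 0.73 [0.607 0.06 ] 54 ([646.0, 21.0], [118.0, 91.0], 6.5)
markL2 scene 0.63 [0.7   0.104] 27 ([696.0, 137.0], [9.0, 89.0], 3.0)
markL2 top 0.75 [0.583 0.133] 112 ([619.0, 115.0], [52.0, 130.0], 49.5)
markL2 top 0.49 [ 0.654 -0.031] 150 ([652.0, 16.0], [121.0, 90.0], 4.1)
markS2 scene 0.71 [ 0.696 -0.133] 31 ([640.0, -123.0], [55.0, 118.0], 60.5)
markS2 scene 0.51 [0.662 0.291] 17 ([641.0, 256.0], [95.0, 74.0], 1.6)
markS2 scene 0.27 [ 0.446 -0.494] 1627 ([439.0, -501.0], [378.0, 134.0], 47.6)
markR scene 0.5 [0.45 0.4 ] 63 ([486.0, 396.0], [87.0, 68.0], 75.7)
markR top 0.73 [0.542 0.414] 152 ([500.0, 392.0], [90.0, 92.0], 3.5)
reel scene 0.65 [0.361 0.42 ] 415 
reel scene 0.39 [ 0.466 -0.464] 1629 
reel top 0.66 [0.626 0.092] 71 
reel top 0.59 [0.359 0.486] 658 
reel top 0.28 [0.44  0.139] 154 
driver scene 0.44 [0.614 0.465] 119 
driver top 0.91 [0.524 0.463] 458 
meter scene 0.67 [ 0.347 -0.472] 546 
meter top 0.89 [ 0.353 -0.466] 1616 
tester_hinge scene 0.98 [ 0.496 -0.37 ] 3415 
tester_hinge scene 0.61 [ 0.466 -0.469] 1639 
tester_hinge scene 0.35 [0.705 0.113] 7 
tester_hinge top 0.81 [ 0.519 -0.33 ] 3998 
tester_hinge top 0.53 [0.428 0.133] 526 
lid_press scene 0.75 [ 0.463 -0.462] 1633 
lid_press top 0.57 [ 0.574 -0.346] 1281
```

```bash
cat >> h.py <<'E'
def ori(phi,pos=None):
    best=None
    for p in(phi,phi+np.pi):
        y=np.array([np.cos(p),np.sin(p),0]); z=np.array([0,0,-1.]); R=np.c_[np.cross(y,z),y,z]
        if pos is None: return R
        j=inverse_kinematics(pos,R)
        if j is not None and (best is None or abs(j[5])<best[0]): best=(abs(j[5]),R)
    if best is None: raise IKError(f"ori {phi} {pos}")
    return best[1]
def turn(R,d):
    c,s=np.cos(d),np.sin(d); return np.array([[c,-s,0],[s,c,0],[0,0,1]])@R
def st(l=''):
    o=observe(); print(l,'t',round(o["t"],1),'tcp',np.round(o["tool_pos"],4),'gap',round(o["finger_gap"],4),'gf',round(float(np.max(o["gripper_force"])),1),'F',np.round(o["force"],1))
def grab(xy,phi,w,zt=0.0,hi=.12):
    R=ori(phi,[*xy,zt]); command_gripper(min(w+.018,.085)); goto([*xy,hi],R); movel([*xy,zt+.03],speed=.2); movel([*xy,zt],speed=.06)
    st('down'); command_gripper(w-.006,40); st('grip'); return R
def release(w,hi=.12):
    command_gripper(min(w+.016,.085)); o=observe()["tool_pos"]; movel([o[0],o[1],o[2]+.05],speed=.1); movel([o[0],o[1],hi],speed=.25)
E
python3 - <<'E'
from h import *
shoot()
r=lamp('R','R_mid',[.63,.163]); print(r)
for q,k,xy in(('S2_mid','S',[.43,.141]),('L2_mid','L',[.425,.015]),('L2_mid','L',[.425,-.11])): print(lamp(k,q,xy))
m=[f for f in find("top","markR",0)]; print([np.round(f[1],3) for f in m])
pts=ray("top",np.argwhere(m[0][2])[:,::-1],0); c,rad=cv2.minEnclosingCircle((pts*1000).astype(np.float32)); print(c,rad)
for p in([*r[0][:2],0],[*r[0][:2],.12],[c[0]/1e3,c[1]/1e3,0],[c[0]/1e3,c[1]/1e3,.12]):
  for phi in(0,.5,1,1.57,-.5): 
    try: print(np.round(p,3),phi,np.round(inverse_kinematics(p,ori(phi,p)),2))
    except IKError as e: print(e)
E
```

```text
(array([ 0.63572784,  0.16336764, -0.02199323]), np.float64(0.9271977116675103), ['top', 'scene'])
(array([0.42598568, 0.13642191, 0.08798884]), np.float64(0.8894655563651506), ['top', 'scene'])
(array([0.42512336, 0.01451741, 0.24064728]), np.float64(0.9045657967546936), ['top', 'scene'])
None
[array([0.47 , 0.416])]
(465.80462646484375, 420.9307556152344) 2.0230791568756104
[0.636 0.163 0.   ] 0 [ 0.15  0.45  0.12  1.24  0.   -1.42]
[0.636 0.163 0.   ] 0.5 [0.15 0.45 0.12 1.24 0.   1.22]
[0.636 0.163 0.   ] 1 [0.15 0.45 0.12 1.24 0.   0.72]
[0.636 0.163 0.   ] 1.57 [0.15 0.45 0.12 1.24 0.   0.15]
[0.636 0.163 0.   ] -0.5 [ 0.15  0.45  0.12  1.24  0.   -0.92]
[0.636 0.163 0.12 ] 0 [ 0.15  0.4   0.28  1.46  0.   -1.42]
[0.636 0.163 0.12 ] 0.5 [0.15 0.4  0.28 1.46 0.   1.22]
[0.636 0.163 0.12 ] 1 [0.15 0.4  0.28 1.46 0.   0.72]
[0.636 0.163 0.12 ] 1.57 [0.15 0.4  0.28 1.46 0.   0.15]
[0.636 0.163 0.12 ] -0.5 [ 0.15  0.4   0.28  1.46  0.   -0.92]
[0.466 0.421 0.   ] 0 [ 0.63  0.38  0.02  1.21  0.   -0.94]
[0.466 0.421 0.   ] 0.5 [ 0.63  0.38  0.02  1.21  0.   -1.44]
[0.466 0.421 0.   ] 1 [0.63 0.38 0.02 1.21 0.   1.2 ]
[0.466 0.421 0.   ] 1.57 [0.63 0.38 0.02 1.21 0.   0.63]
[0.466 0.421 0.   ] -0.5 [ 0.63  0.38  0.02  1.21  0.   -0.44]
[0.466 0.421 0.12 ] 0 [ 0.63  0.32  0.19  1.44  0.   -0.94]
[0.466 0.421 0.12 ] 0.5 [ 0.63  0.32  0.19  1.44  0.   -1.44]
[0.466 0.421 0.12 ] 1 [0.63 0.32 0.19 1.44 0.   1.2 ]
[0.466 0.421 0.12 ] 1.57 [0.63 0.32 0.19 1.44 0.   0.63]
[0.466 0.421 0.12 ] -0.5 [ 0.63  0.32  0.19  1.44  0.   -0.44]
```

```bash
python3 - <<'E'
from h import *
print(ray("top",[[181,238]],0),ray("top",[[362,273],[364,195]],0.02))
o=observe()["tool_pos"]; movel([o[0],o[1],.2])
R=grab([.6355,.1635],0,.064)
movel([.500,.392,0.001],R,speed=.1); st('at'); release(.064); st()
movel([.40,.30,.25],speed=.3)
E
cat > fitmark.py <<'E'
from h import *
def marks():
    im=read_camera("top"); g=cv2.cvtColor(im,cv2.COLOR_RGB2GRAY).astype(float); out=[]
    h=cv2.GaussianBlur(g,(0,0),6); g=np.clip(g-h,-10,80)
    for L,W,x,y in((.070,.090,.64,.256),(.082,.112,.645,.135),(.082,.112,.65,.02),(.070,.090,.645,-.105)):
        s=np.linspace(-.5,.5,60); a,b=(W+.005)/2,(L+.005)/2
        pts=np.r_[np.c_[2*a*s,0*s+b],np.c_[2*a*s,0*s-b],np.c_[0*s+a,2*b*s],np.c_[0*s-a,2*b*s]]
        def f(q):
            c,t=np.cos(q[2]),np.sin(q[2]); P=pts@np.array([[c,t],[-t,c]])+q[:2]
            u=proj("top",np.c_[P,0*P[:,0]]).astype(np.float32)
            return -cv2.remap(g.astype(np.float32),u[:,:1],u[:,1:],cv2.INTER_LINEAR).mean()
        best=min((minimize(f,[x+dx,y+dy,w],method='Nelder-Mead',options=dict(initial_simplex=[[x+dx,y+dy,w],[x+dx+.005,y+dy,w],[x+dx,y+dy+.005,w],[x+dx,y+dy,w+.05]])) for dx in(-.012,-.004,.004,.012) for dy in(-.012,-.004,.004,.012) for w in(0,.07)),key=lambda r:r.fun)
        out.append((best.x,-best.fun))
    return out
if __name__=="__main__":
    for x,f in marks(): print(np.round(x,4),round(f,1))
    shoot("1")
    print(lamp('R','R_mid',[.5,.392]))
    for cam in CI:
        for q in ("S2_mid","L2_mid"): print(cam,q,[(round(f[0],2),np.round(f[1],3).tolist(),int(f[2].sum())) for f in find(cam,q)])
        m=find(cam,"markR",0); print([(round(f[0],2),np.round(f[1],3)) for f in m])
E
python3 fitmark.py
python3 -c "
import cv2;a=cv2.imread('pics/top1.png')[150:330,130:400];cv2.imwrite('pics/c1.png',cv2.resize(a,None,fx=2.9,fy=2.9,interpolation=2))"
```

```text
[[0.49714787 0.3906061 ]] [[ 0.42762411 -0.10788002]
 [ 0.64479532 -0.10367689]]
down t 6.1 tcp [ 6.352e-01  1.634e-01 -5.000e-04] gap 0.0819 gf 0.0 F [-0.   0.2 -0.5]
grip t 6.4 tcp [0.6363 0.1636 0.0009] gap 0.0632 gf 44.7 F [-0.1  0.7  1.6]
at t 9.2 tcp [0.4999 0.3919 0.0009] gap 0.063 gf 43.4 F [ 0.5 -3.2  4.3]
 t 10.6 tcp [0.4993 0.3922 0.1208] gap 0.0799 gf 0.0 F [-0.3  0.4 -0. ]
[0.6417 0.2541 0.0234] 76.5
[0.6429 0.1335 0.0607] 76.1
[0.6506 0.0168 0.0693] 77.8
[ 0.651  -0.1034  0.0618] 76.3
(array([ 0.50083778,  0.39332729, -0.00071675]), np.float64(0.49758096595128787), ['top', 'scene'])
scene S2_mid [(0.67, [0.436, 0.142], 626)]
scene L2_mid [(0.93, [0.299, -0.222], 580), (0.83, [0.421, 0.014], 768)]
[(0.6, array([0.688, 0.26 ])), (0.59, array([0.472, 0.424])), (0.35, array([ 0.415, -0.003]))]
top S2_mid [(0.72, [0.426, 0.14], 515)]
top L2_mid [(0.9, [0.301, -0.227], 889), (0.89, [0.303, 0.194], 895), (0.61, [0.42, 0.02], 807)]
[]
```

View pics/c1.png

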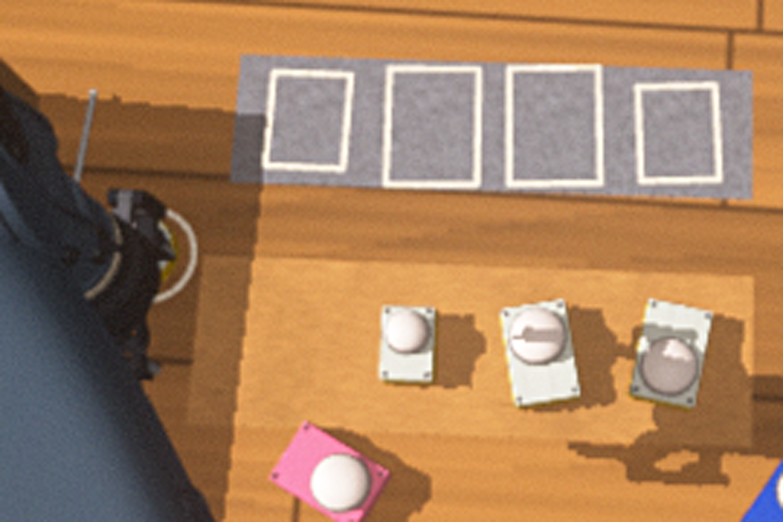

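The round lamp is in the circle. All four marks fit, and the lamps sit at crop positions (408,343), (540,354) and (670,353), with lamp 3's dome toward the robot. Lamp 3 isn't found by the networks, so I'll use its visible top corners and check the method on lamps 1 and 2.

```bash
cat >> h.py <<'E'
def corners(pts,sc=2.9,off=(130,150)):
    P=ray("top",np.array(pts)/sc+off,.03); c=P.mean(0); d=(P[0]+P[1]-P[2]-P[3]); return [*c,np.arctan2(d[1],d[0])],np.hypot(*d)/2,np.hypot(*(P[1]+P[2]-P[0]-P[3]))/2
def slide(lp,w,mark,zt=0.0,speed=.1):
    """lp: x,y,yaw of lamp; mark: x,y,yaw"""
    R=grab(lp[:2],lp[2]+np.pi/2,w,zt); d=(mark[2]-lp[2]+np.pi/2)%np.pi-np.pi/2
    o=observe()["tool_pos"]; movel([mark[0],mark[1],o[2]],turn(R,d),speed=speed); st('at'); release(w)
def press(xy,zt=.038,hi=.11):
    command_gripper(0); o=observe(); R=o["eef_rot"]; movel([*xy,hi],R,speed=.25); movel([*xy,.055],speed=.15); movel([*xy,zt],speed=.03); st('press'); wait(.1); movel([*xy,hi],speed=.2)
E
python3 - <<'E'
from h import *
a=corners([(384,307),(435,307),(433,382),(380,380)]);b=corners([(502,310),(563,300),(580,400),(518,408)]);c=corners([(650,300),(712,312),(692,405),(630,395)])
for q in(a,b,c): print(np.round(q[0],3),np.round(q[1:],3))
M=[.6417,.2541,.0234]; slide([.426,.136,.07],.05,M)
press(np.array(M[:2])+.009*np.array([np.cos(M[2]),np.sin(M[2])]))
M=[.6429,.1335,.0607]; slide([.425,.0145,.235],.062,M)
press(np.array(M[:2])+.014*np.array([np.cos(M[2]),np.sin(M[2])]))
movel([.40,.25,.28],speed=.3)
shoot("2")
for k,q,xy in(('S','S2_mid',[.6417,.2541]),('L','L2_mid',[.643,.1335]),('L','L2_mid',[.425,-.11])): print(lamp(k,q,xy,up=xy[1]<0))
E
python3 -c "
import cv2;a=cv2.imread('pics/top2.png')[150:330,130:400];cv2.imwrite('pics/c2.png',cv2.resize(a,None,fx=2.9,fy=2.9,interpolation=2))"
```

```text
[0.423 0.134 0.046] [0.068 0.047]
[0.421 0.013 0.229] [0.092 0.056]
[ 0.43  -0.105 -0.162] [0.089 0.057]
down t 14.5 tcp [ 4.257e-01  1.359e-01 -3.000e-04] gap 0.0683 gf 0.0 F [-0.6 -0.3  0.2]
grip t 14.8 tcp [0.4267 0.1362 0.0006] gap 0.0494 gf 43.5 F [ 0.2 -0.3  1.7]
at t 17.4 tcp [0.6414 0.2539 0.0007] gap 0.0494 gf 43.8 F [-3.6 -2.8  4.7]
press t 20.9 tcp [0.6514 0.2545 0.0401] gap 0.0003 gf 3.5 F [-0.5  0.3  6.6]
down t 24.8 tcp [ 4.247e-01  1.450e-02 -3.000e-04] gap 0.0799 gf 0.0 F [-0.4 -0.2  0.4]
grip t 25.1 tcp [0.4256 0.0145 0.0006] gap 0.0613 gf 46.2 F [-0.1  0.4  1.4]
at t 27.7 tcp [0.6426 0.1333 0.0007] gap 0.0613 gf 46.7 F [-4.7 -2.1  5.4]
press t 31.3 tcp [0.6575 0.1344 0.0401] gap -0.0001 gf 3.7 F [-2.3 -0.1  7.7]
(array([0.6415084 , 0.25496291, 0.08931733]), np.float64(0.793188431071667), ['top', 'scene'])
(array([0.64214358, 0.13303366, 0.06052747]), np.float64(0.9010022732714089), ['top', 'scene'])
(array([ 0.41103352, -0.11519968,  0.89904213]), np.float64(0.3205056221314264), ['top', 'scene'])
```

View pics/c2.png

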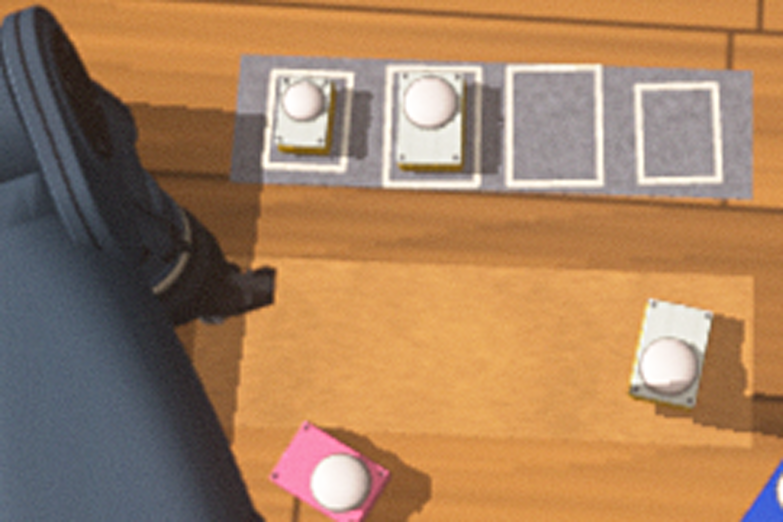

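Lamps 1 and 2 sit in their rectangles and are pressed; the domes stopped at 40 mm. Next is lamp 3, at crop (670,353), then a look at the tester.

```bash
python3 - <<'E'
from h import *
M=[.6506,.0168,.0693]; slide([.432,-.105,-.162],.062,M)
press(np.array(M[:2])-.014*np.array([np.cos(M[2]),np.sin(M[2])]))
movel([.38,.20,.28],speed=.3)
shoot("3"); st()
for k,q,xy in(('R','R_mid',[.5,.392]),('S','S2_mid',[.6417,.2541]),('L','L2_mid',[.643,.1335]),('L','L2_mid',[.65,.017])): print(lamp(k,q,xy,up=False))
a=cv2.imread('pics/top3.png')[150:330,120:400];b=cv2.imread('pics/scene3.png')[150:260,190:300]
c=cv2.imread('pics/top3.png')[200:290,390:500]
cv2.imwrite('pics/c3.png',np.vstack([cv2.resize(a,(500,321)),np.hstack([cv2.resize(b,(250,250)),cv2.resize(c,(250,205)).copy() if 0 else cv2.copyMakeBorder(cv2.resize(c,(250,205)),0,45,0,0,0)])]))
E
```

```text
down t 37.0 tcp [ 4.317e-01 -1.049e-01 -3.000e-04] gap 0.0798 gf 0.0 F [-0.6  0.7  0.3]
grip t 37.3 tcp [ 0.4326 -0.105   0.0006] gap 0.0613 gf 46.8 F [0.9 1.5 1.6]
at t 40.0 tcp [0.6503 0.0165 0.0007] gap 0.0615 gf 47.3 F [-4.7 -3.3  5.5]
press t 43.6 tcp [0.6373 0.0158 0.04  ] gap 0.0001 gf 3.9 F [-2.7 -0.4  7.8]
 t 45.6 tcp [0.3803 0.1993 0.2786] gap 0.0004 gf 0.0 F [0.4 0.2 0.1]
None
(array([0.64127401, 0.25333348, 0.02488825]), np.float64(0.8738628682014453), ['top', 'scene'])
(array([0.64244486, 0.13163549, 0.10423697]), np.float64(0.8696886860277484), ['top', 'scene'])
None
```

View pics/c3.png

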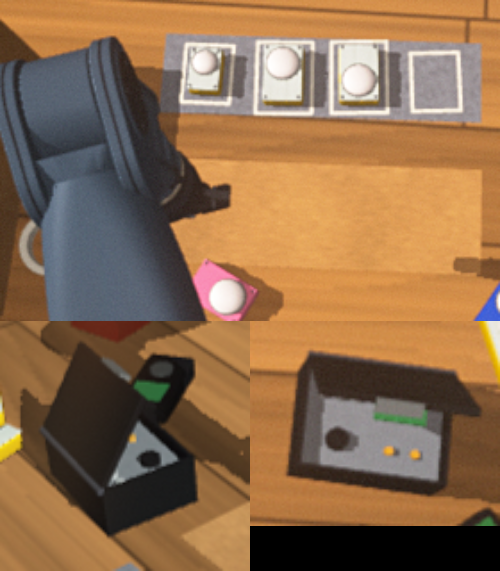

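All three rectangular lamps look in place and on. Next I'll fit the tester's pose from its silhouette in both cameras, with lid 57° up and hinge on the far side.

```bash
python3 - <<'E'
from h import *
shoot()
a=np.radians(57)
box=np.array([[x,y,z] for x in(-.13,0) for y in(-.085,.085) for z in(0,.07)])
u=np.array([-np.cos(a),0,np.sin(a)]); nrm=np.array([np.sin(a),0,np.cos(a)])
lid=np.array([np.array([0,y,.07])+s*u+t*nrm for y in(-.085,.085) for s in(0,.125) for t in(0,.01)])
import h
h.model=lambda k,up: [box,lid]
ms={}
for n in CI:
    f=find(n,"tester_hinge",.05); print(n,[(round(x[0],2),np.round(x[1],3),int(x[2].sum())) for x in f]); ms[n]=f[0][2].astype(float)
for y0 in(0,-.2):
    q,s=fit(ms,'T',[.57,-.33],yaws=(y0,)); print(np.round(q,3),s)
for n in CI: print(n,fit({n:ms[n]},'T',q[:2],yaws=(q[2],)))
ims=[]
for n in CI:
    im=read_camera(n)[:,:,::-1].copy()
    R=np.array([[np.cos(q[2]),-np.sin(q[2]),0],[np.sin(q[2]),np.cos(q[2]),0],[0,0,1]])
    for p in(box,lid):
        w=proj(n,p@R.T+[q[0],q[1],0]).astype(int)
        for i in range(8):
            for j in(1,2,4):
                if not i&j: cv2.line(im,tuple(map(int,w[i])),tuple(map(int,w[i|j])),(0,255,0),1)
    c=proj(n,[[q[0],q[1],.07]])[0].astype(int); ims.append(cv2.resize(im[c[1]-70:c[1]+70,c[0]-80:c[0]+80],(400,350)))
cv2.imwrite("pics/c4.png",np.hstack(ims))
E
```

```text
scene [(0.79, array([ 0.512, -0.338]), 3515)]
top [(0.79, array([ 0.517, -0.325]), 4005)]
[ 0.574 -0.322 -0.096] 0.9468639415167364
[ 0.574 -0.322 -0.094] 0.9463198616642577
scene (array([ 0.57418066, -0.3214216 , -0.10191462]), np.float64(0.9418287195912455))
top (array([ 0.57390865, -0.32144968, -0.09107518]), np.float64(0.9542936418182979))
```

View pics/c4.png

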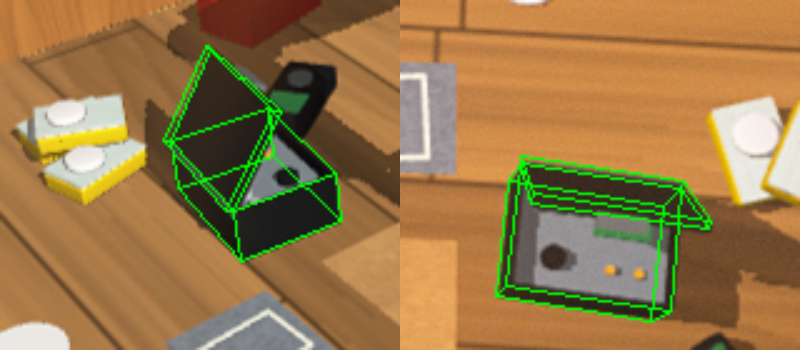

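The tester fit overlays well on the picture (hinge at 0.574, -0.322, yaw -0.095). Before closing the lid I'll move the arm over there and re-check all the lamps.

```bash
cat > check.py <<'E'
from h import *
def check(name):
    shoot(name)
    for k,q,xy in(('R','R_mid',[.5,.392]),('S','S2_mid',[.6417,.2541]),('L','L2_mid',[.643,.1335]),('L','L2_mid',[.65,.017])):
        r=lamp(k,q,xy,up=False); print(k,xy,None if r is None else (np.round(r[0],3),round(r[1],2),r[2]))
    cv2.imwrite(f'pics/c{name}.png',cv2.resize(cv2.imread(f'pics/top{name}.png')[150:330,130:400],None,fx=2.9,fy=2.9,interpolation=2))
E
python3 - <<'E'
from check import *
movel([.38,0,.28],speed=.3)
goto([.45,-.30,.28],ori(-.095+np.pi/2,[.45,-.30,.28])); st(); check("5")
E
```

```text
t 48.3 tcp [ 0.4505 -0.2984  0.2804] gap -0.0 gf 0.0 F [-0.2  0.4  0.5]
R [0.5, 0.392] (array([0.5  , 0.393, 0.102]), np.float64(0.89), ['top', 'scene'])
S [0.6417, 0.2541] (array([0.641, 0.254, 0.027]), np.float64(0.89), ['top', 'scene'])
L [0.643, 0.1335] (array([0.641, 0.133, 0.056]), np.float64(0.9), ['top', 'scene'])
L [0.65, 0.017] None
```

View pics/c5.png

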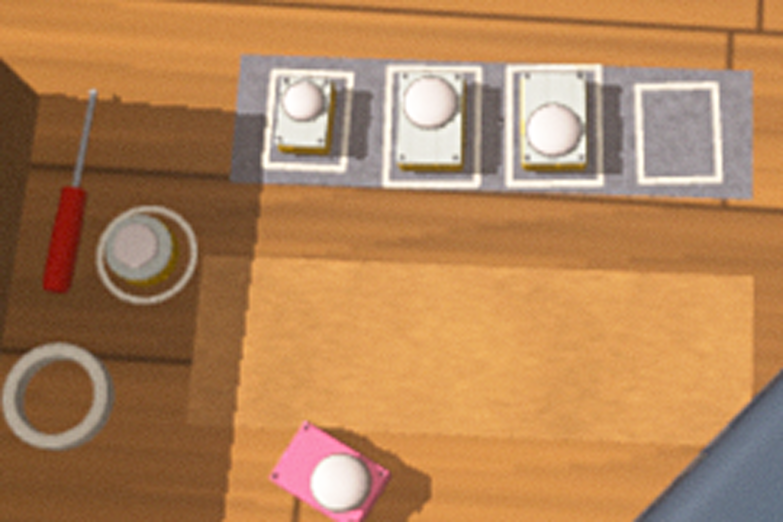

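All four lamps lie inside their tape: the round lamp in the circle near (147,250), the others centred in rectangles 1 to 3. Time to close the lid.

```bash
python3 - <<'E'
from check import *
H=np.array([.574,-.3215]); yaw=-.095; d=np.array([np.cos(yaw),np.sin(yaw)])
def P(ph,off=0):
    x=-.1*np.cos(ph)+(.01+off)*np.sin(ph); z=.07+.1*np.sin(ph)+(.01+off)*np.cos(ph); return [*(H+d*x),z]
a=np.radians(57); pre=P(a,.05)
R=ori(yaw+np.pi/2,P(0)); 
movel([pre[0],pre[1],.28],R,speed=.2); movel(pre,speed=.15); movel(P(a,.012),speed=.08); st()
for ph in np.linspace(a,0,9)[1:]:
    movel(P(ph,-.003),speed=.06); st(round(ph,2))
p=P(0,-.005); movel(p,speed=.03); st('end'); wait(.4)
movel([p[0],p[1],.22],speed=.2)
goto([.40,-.28,.25],R); check("6")
cv2.imwrite('pics/c6.png',np.hstack([cv2.resize(cv2.imread('pics/scene6.png')[150:400,190:440],(400,400)),cv2.resize(cv2.imread('pics/top6.png')[120:320,160:500],(400,235))[0:235].copy() if 0 else cv2.copyMakeBorder(cv2.resize(cv2.imread('pics/top6.png')[120:320,160:500],(400,235)),0,165,0,0,0)]))
E
```

```text
t 51.0 tcp [ 0.5388 -0.3185  0.1669] gap -0.0001 gf 0.0 F [-0.2  0.2 -0.2]
0.87 t 51.6 tcp [ 0.5161 -0.3165  0.1517] gap 0.0001 gf 1.3 F [ 2.8 -0.9  0.9]
0.75 t 51.9 tcp [ 0.5057 -0.3152  0.1432] gap -0.0001 gf 1.5 F [ 2.8 -1.1  1.6]
0.62 t 52.3 tcp [ 0.4967 -0.3139  0.1336] gap -0.0002 gf 1.3 F [ 0.9 -1.2  1.7]
0.5 t 52.6 tcp [ 0.4889 -0.3128  0.123 ] gap -0.0001 gf 0.8 F [0.6 0.5 1.9]
0.37 t 53.0 tcp [ 0.4829 -0.3123  0.1117] gap 0.0001 gf 0.0 F [-0.4  0.9  0.6]
0.25 t 53.4 tcp [ 0.4786 -0.3121  0.1005] gap 0.0005 gf 0.0 F [-0.1  0.4 -0.6]
0.12 t 53.7 tcp [ 0.4755 -0.3118  0.0886] gap -0.0 gf 0.0 F [ 0.5  0.  -0.5]
0.0 t 54.1 tcp [ 0.4759 -0.3131  0.0799] gap 0.0002 gf 4.8 F [0.2 1.1 9.6]
end t 54.3 tcp [ 0.476  -0.3131  0.0798] gap -0.0003 gf 8.2 F [-3.3  2.4 16. ]
R [0.5, 0.392] (array([0.5  , 0.393, 0.102]), np.float64(0.91), ['top', 'scene'])
S [0.6417, 0.2541] (array([0.641, 0.253, 0.011]), np.float64(0.88), ['top', 'scene'])
L [0.643, 0.1335] (array([0.643, 0.133, 0.065]), np.float64(0.92), ['top', 'scene'])
L [0.65, 0.017] None
```

View pics/c6.png

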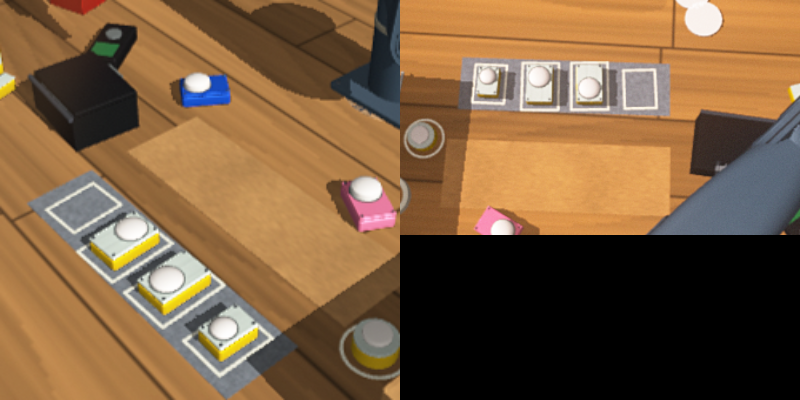

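The lid is shut at 80 mm, every lamp is still centred in its tape with domes down, and the arm is clear of everything. Handing in.

```bash
python3 -c "
from plant import *
print(sign_off())"
```

```text
the job is handed in; nothing more can be done
None
```

I handed the job in: the round lamp is in the circle, the three waiting lamps (one small, two large) are in their rectangles and pressed on, and the tester lid is shut. The last pictures before hand-in showed this, but the system returned no verdict.

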